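# Close the gap between two bench control modules

## Task

Pull the orange stop plug straight up out of its socket between the two white modules and leave it in the blue tray. Then bring the loose module up against the fixed one so that no gap is left between them and their front faces are in line, keeping it upright on the grey metal plate, and let go. Leave the jars and the cup at the side where they are.

Things in the scene. Friction and masses are not known exactly. Their poses are not given: they have to be found in the camera images.
- dock_face (a point): Centre of the joint face (56 wide, 62 high) of the fixed white module, with a black knob on its front (-x) face. The face looks along +y, towards plug and loose module. Axes: x to the back, y along the dock, z up. The two housings have the same size. The loose one is home when its centre is 50 mm along +y from this point, axes parallel.
- module_centre (a point): Centre, half-way up, of the loose white module (56 x 100 x 62 mm along its x, y, z; 0.3 to 0.6 kg; two round inlets and two green lights on its flat front, -x face). It stands on the dock plate beyond the plug and can be gripped across its 56 mm depth.
- plug_grip (a point): Centre of the grip of the orange stop plug: block 34 (its x) by 24 (its y) by 40 mm high, upright in the socket, axes as the dock. Grip top 20 mm above this point. Below: a 40 x 30 x 4 mm flange lying on the plate (underside 24 mm below this point) and a 24 x 16 mm foot 18 mm long in the socket (its end 42 mm below this point), clear after 20 mm of lift. 0.06 kg.
- tray: Open blue plastic tray 150 mm (its x) by 130 mm (its y) and 30 mm high, walls and floor 4 mm, fixed; origin at the centre of its underside, on the work surface.
- jar_tall_mid (a point): Bystander: jar with a pale lid, 54 mm across and 62 mm high; this point is on its axis, 30 mm up.
- swab_cup_mid (a point): Bystander: clear cup of cotton swabs, 42 mm across and 69 mm high; this point is on its axis, 30 mm up.
- enamel_jar_mid (a point): Bystander: small enamel jar with a white lid, 42 mm across and 58 mm high; this point is on its axis, 30 mm up.
- socket (a point): Mouth of the plug's socket, level with the top of the grey metal dock plate (104 deep, 340 long, 20 thick, fixed to the bench, one piece with the fixed module); 35 mm along +y from dock_face and 31 mm below it, same axes. The plate runs 195 mm further along +y. A sprung catch inside holds the plug: it gives way to a straight upward pull of about 10 N over the first 5 mm and snaps free at about 12 mm.
Things that resemble listed ones, but are neither listed nor needed, are in the scene too. Of the things shaped like the part that bears plug_grip, the orange one is meant.

How it is judged:
By the outcome, as a careful person would: the job done as asked, in the order asked, and still so for the second after the job is handed in, with the robot touching nothing.
It also fails if it takes over 58 s, if anything falls off the work surface, if the arm or the gripper's body presses on something with over 40 N, if the wrist force passes 120 N, or if a joint passes its speed limit or range.

## Robot

A 7-joint arm with a two-finger parallel gripper is mounted at the origin on a cart in front of the work surface, level with it; the furniture and walls round the work are solid. World frame = base frame: x ahead of the robot, y to its left, z up, the work surface at z = 0. Lengths are in m, angles in rad, forces in N, time in s.
With the tool pointing down it reaches from about 0.4 to 0.85 m from the base axis. Payload 10.4 kg.
Tool frame: the origin (TCP) lies between the finger pads; the fingertips stand manip.tcp_to_tips ahead of it and the grasp point (between the pads) lies 2 mm behind it (manip.tcp_to_tips is the distance from the TCP to the fingertips, in m); y points along the fingers, z is the direction in which the jaws open and shut, and the axes are right-handed (so a half turn about y gives the same grasp; the last joint's range is limited). The gripper opens to 85 mm and grips with 20 to 120 N. Pads are 22 mm wide; open, the fingers measure 114 mm over their backs; the gripper's body (76 mm by 85 mm) begins 54 mm behind the grasp point. The pads swing forward as they close: fully open they stand 13 mm farther back than shut.
Start: joints at [1.23, 0.332, -0.065, 1.46, 0.022, 1.35, -0.088], TCP at [0.195, -0.594, 0.248] pointing down, gripper open.
Joint ranges: [-2.6, 2.6], [-0.5, 2.12], [-1.47, 1.34], [0.16, 2.42], [-1.27, 4.41], [0.06, 2.06], [-2.6, 2.6]. Speed limits (rad/s): [2.22, 2.22, 2.79, 2.79, 3.14, 3.14, 3.14].

## Interface

Orientations are given as a unit quaternion [x, y, z, w].
In Python, from workcell import manip gives the robot as it stands. The module is installed in compiled form; this text tells all that it offers.
- The arm moves only by the tool move_arm, never from a script. Its argument "increments" is a list of rows, each an object with "offset": the shift along the tool's x, y, z in m, a list of three; "yaw": the turn about the tool's y in degrees; "jaw": the closure in counts, from 0 (fully open) to 255 (shut). In form: [{"offset": [tx, ty, tz], "yaw": yaw, "jaw": jaw}, ...]. A call has 1 to 10 rows; each row is the pose to reach, as a shift and turn from the pose measured when the call began, along the tool's axes at that moment; what a row does not reach only later rows make up. A row lasts 1/12 s, in which the tool goes at most 41.7 mm and 7.16 degrees, less where a joint would pass 70% of its speed; a pose out of reach is approached as far as the arm can. A call with a gripper value outside its range is refused whole. The fingers move at their own pace and stop on an object; "squeeze" is the grip in N (left out, the last holds). Time passes only in rows, so rows that repeat a pose let the fingers close. It gives the time, the measured TCP pose, the force and the opening at its end, in the units of the state.
- manip.get_obs(): the state, without advancing time (a new reading comes with each control period).
- manip.camera(name): name is "side" or "top"; returns a dict with "pixels" (400x640x3 uint8, red, green, blue), "depth" (400x640 float32, m along the optical axis (not along the pixel's ray), 0 where there is no reading), "intrinsics" (3x3 intrinsics, pixels), "R" (3x3) and "t" (3): a world point X has camera coordinates R X + t. Camera axes: x right, y down, z forward; pixel columns grow to the right and rows downward; lengths in m; the calibration is good to about 2 mm. A picture is of the moment at which its call begins.
- manip.hand_in(): hands the job in, once; it reports no verdict.
Trained networks look in a picture, given as the dict that the camera call returned (one of the last four; its "shot" number tells which), for a name from the list of things; names that differ only in an ending like _2 or _b are one class to them, and where a whole thing is asked for, a point or a joint stands for the part that bears it (a point fixed in the world has none). Each returns a list of dicts, best first, with "confidence" (0 to 1); they miss things now and then, are a little off and sometimes report something else, mostly with a low value. They report only what shows in the picture. A call takes as long as a camera call. They do not tell look-alikes from the thing itself.
- manip.recognise(picture, query): "bbox" ([left, top, right, bottom] in pixels, round what is visible of it).
- manip.spot_point(picture, query): "centre" ([column, row] in pixels: a listed point, or the origin of a listed thing).
The state is a dict: "clock": time; "joint_pos": joint angles; "joint_velocities": joint speeds; "tau": joint torques, N m; "position": TCP position; "ee_rot": TCP orientation; "ft_force": force on the tool from outside, world axes, zero at the start; "torque": the same for the moment, N m; "grip_width": opening from 0.0 (shut) to 1.0 (fully open).
Only numpy, scipy, OpenCV 4.12 (cv2) and the standard library are available. Lean on these libraries where they do the work, as an engineer would, in place of code of your own. Each camera call takes 0.05 s, during which the arm holds its last target. There are 200 camera calls.

## Working session

There is one attempt and no reset: what is moved stays moved. The work goes in short steps, Python scripts to look and compute and a tool call to move; the robot and the scene stay as the last step left them, time stands still between calls to the robot, and variables do not carry over. Pictures are saved under pics/ and viewed, about 8 in all and at most 12, crops included, and the job is handed in when it is done.

Besides the shell and the picture viewer there is one more tool, called after "Request:" by a JSON object that holds its "method" and its "body", one argument or row to a line. move_arm: Moves the arm, as the interface text tells. Its arguments: {"type":"object","properties":{"increments":{"type":"array","items":{"type":"object","properties":{"offset":{"type":"array","items":{"type":"number"}},"yaw":{"type":"number"},"jaw":{"type":"number"}}}},"squeeze":{"type":"number"}},"required":["increments"]}

```bash
mkdir -p pics; cat > h.py <<'E'
import numpy as np, cv2
from workcell import manip
from scipy.spatial.transform import Rotation as Rn
def save(img,name): cv2.imwrite('pics/'+name,img[...,::-1])
def px2w(c,u,v,d=None):
    if d is None:
        p=c['depth'][int(v)-1:int(v)+2,int(u)-1:int(u)+2]; p=p[p>0]; d=np.median(p) if p.size else np.nan
    r=np.linalg.inv(c['intrinsics'])@np.array([u,v,1.]); return c['R'].T@(r*d-c['t'])
def at_z(c,u,v,z):
    r=c['R'].T@np.linalg.inv(c['intrinsics'])@np.array([u,v,1.]); o=-c['R'].T@c['t']; return o+r*(z-o[2])/r[2]
def cloud(c):
    v,u=np.mgrid[0:400,0:640]; d=c['depth']; P=np.stack([u,v,np.ones_like(u)],-1)@np.linalg.inv(c['intrinsics']).T*d[...,None]
    W=(P-c['t'])@c['R']; W[d==0]=np.nan; return W
E
python3 - <<'E'
from h import *
o=manip.get_obs(); print({k:np.round(v,3) for k,v in o.items()}); print(manip.tcp_to_tips); print(Rn.from_quat(o['ee_rot']).as_matrix().round(3))
for n in ['top','side']:
    c=manip.camera(n); save(c['pixels'],n+'0.png'); print(n,'cam at',(-c['R'].T@c['t']).round(3))
    for q in ['dock_face','module_centre','plug_grip','tray','socket','jar_tall_mid','swab_cup_mid','enamel_jar_mid']:
        for s in manip.spot_point(c,q)[:3]:
            u,v=s['centre']; print(q,np.round([u,v],1),round(s['confidence'],2),px2w(c,u,v).round(3))
E
```

```text
{'clock': np.float64(0.0), 'joint_pos': array([ 1.23 ,  0.333, -0.065,  1.461,  0.022,  1.35 , -0.088]), 'joint_velocities': array([ 0.001,  0.002, -0.001,  0.001,  0.   , -0.001,  0.001]), 'tau': array([ 0.0000e+00, -6.2546e+01,  5.0000e-02, -3.9161e+01,  1.6000e-02,
        1.0000e-02,  0.0000e+00]), 'position': array([ 0.195, -0.593,  0.247]), 'ee_rot': array([-0.112,  0.699, -0.698,  0.112]), 'ft_force': array([-0.009,  0.131,  0.028]), 'torque': array([-0.021, -0.039, -0.011]), 'grip_width': np.float64(1.0)}
0.017
[[-0.95  -0.001  0.313]
 [-0.313  0.001 -0.95 ]
 [ 0.    -1.    -0.001]]
top cam at [0.361 0.182 1.337]
dock_face [343.5 202.3] 0.66 [0.441 0.129 0.081]
dock_face [330.3 204.1] 0.64 [0.435 0.171 0.064]
module_centre [296.9 204.8] 0.74 [0.429 0.28  0.081]
plug_grip [342.1 201.1] 0.72 [0.449 0.131 0.024]
plug_grip [328.8 200.2] 0.57 [0.451 0.176 0.024]
plug_grip [254.3 209.5] 0.55 [0.411 0.422 0.062]
tray [461.4 198.1] 0.71 [ 0.473 -0.282  0.004]
socket [327.8 205. ] 0.65 [0.435 0.179 0.022]
jar_tall_mid [192.7 197.1] 0.74 [0.446 0.627 0.061]
enamel_jar_mid [220.5 209.6] 0.48 [0.407 0.534 0.06 ]
side cam at [-0.006  1.399  1.063]
dock_face [331.6 204. ] 0.59 [0.443 0.173 0.063]
module_centre [320.9 229.3] 0.7 [0.421 0.322 0.082]
plug_grip [332.5 207.1] 0.59 [0.44  0.175 0.052]
plug_grip [311.1 261.4] 0.58 [0.406 0.433 0.058]
plug_grip [300.  198.3] 0.52 [0.558 0.161 0.044]
tray [363.8 148.2] 0.8 [ 0.48  -0.281  0.003]
tray [263.9 317. ] 0.3 [0.441 0.654 0.052]
socket [329.8 216. ] 0.83 [0.42  0.252 0.08 ]
jar_tall_mid [263.9 316.8] 0.82 [0.44  0.655 0.054]
swab_cup_mid [256.6 286.7] 0.73 [0.51  0.561 0.042]
enamel_jar_mid [295.2 294.2] 0.65 [0.401 0.552 0.047]
```

```bash
python3 - <<'E'
from h import *
t=cv2.imread('pics/top0.png')[130:290,170:500]; s=cv2.imread('pics/side0.png')[110:350,200:440]
t=cv2.resize(t,(594,288),interpolation=cv2.INTER_CUBIC); s=cv2.resize(s,(312*1,312),interpolation=cv2.INTER_CUBIC)
o=np.zeros((600,600,3),np.uint8); o[:288,:594]=t; o[288:600,:312]=s
cv2.imwrite('pics/both.png',o)
E
```

```text
(no output)
```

View pics/both.png

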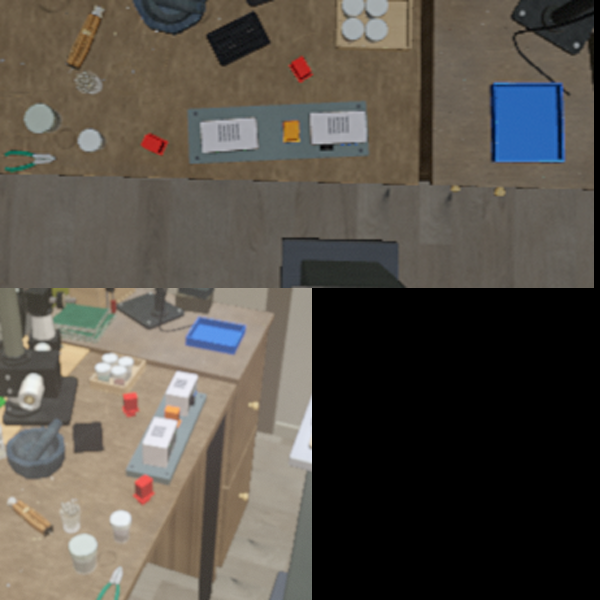

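View pics/side0.png

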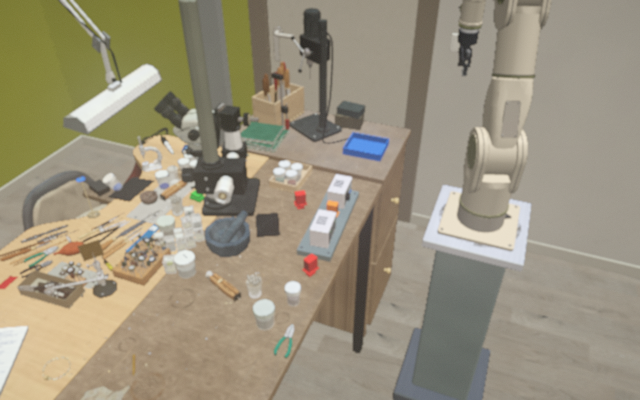

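Both pictures: the orange plug is at top (332,203), between the modules. The fixed module with the black knob is at top (357,201) and the loose one at (297,204). The blue tray is at top (463,198). Look-alikes: red plugs at top (255,210) and (337,168), so the orange one is the target. Next I fit geometry from depth.

```bash
cat >> h.py <<'E'
def rect(P):
    r=cv2.minAreaRect((P[:,:2]*1000).astype(np.float32)); return np.round(r[0],1),np.round(r[1],1),round(r[2],2)
def fit(c,lo,hi,zlo,zhi,mask=None):
    W=cloud(c); m=(W[...,0]>lo[0])&(W[...,0]<hi[0])&(W[...,1]>lo[1])&(W[...,1]<hi[1])&(W[...,2]>zlo)&(W[...,2]<zhi)
    if mask is not None: m&=mask
    P=W[m]; return P
def orange(c):
    h=cv2.cvtColor(c['pixels'],cv2.COLOR_RGB2HSV); return (h[...,0]>8)&(h[...,0]<22)&(h[...,1]>180)&(h[...,2]>120)
E
python3 - <<'E'
from h import *
c=manip.camera('top'); s=manip.camera('side')
W=cloud(c)
for nm,cc in [('top',c),('side',s)]:
    P=fit(cc,(.35,.20),(.52,.42),.068,.095); print(nm,'loose top',len(P),rect(P),np.median(P[:,2]).round(4),P[:,:3].mean(0).round(4))
    P=fit(cc,(.35,0.0),(.52,.155),.068,.095); print(nm,'fixed top',len(P),rect(P),np.median(P[:,2]).round(4),P.mean(0).round(4))
    P=fit(cc,(.30,.0),(.56,.45),.012,.030); print(nm,'plate',len(P),rect(P),np.median(P[:,2]).round(4))
    P=fit(cc,(.35,.10),(.52,.24),.0,.09,orange(cc)); print(nm,'orange',len(P),P.mean(0).round(4),np.percentile(P,[2,50,98],axis=0).round(3).tolist())
    Q=P[P[:,2]>np.percentile(P[:,2],98)-.008];print(rect(Q),Q.mean(0).round(4))
    P=fit(cc,(.35,-.40),(.6,-.18),.015,.05); print(nm,'tray rim',len(P),rect(P))
# height map max per 10cm cells
for y in np.arange(.75,-.5,-.1):
    print(round(y,2),[ (lambda z: round(float(np.nanmax(z)),2) if z.size else -1)(W[(abs(W[...,1]-y)<.05)&(abs(W[...,0]-x)<.05)][:,2]) for x in np.arange(.35,1.0,.1)])
t=cv2.resize(c['pixels'][175:235,270:400],(780,360),interpolation=cv2.INTER_CUBIC)
k=cv2.resize(s['pixels'][165:260,280:370],(220,232),interpolation=cv2.INTER_CUBIC)
o=np.zeros((600,780,3),np.uint8);o[:360]=t;o[360:592,:220]=k
k=cv2.resize(c['pixels'],(368,230));o[360:590,240:608]=k
save(o,'close.png')
E
```

```text
top loose top 537 (array([429.3, 278.7]), array([ 57.2, 100. ]), 5.93) 0.0817 [0.4292 0.2785 0.0815]
top fixed top 533 (array([448.9,  81.2]), array([56. , 99.1]), 2.12) 0.0817 [0.4483 0.0815 0.0816]
top plate 1848 (array([469.6, 233.6]), array([167.6, 421.2]), 4.2) 0.0198
top orange 77 [0.4408 0.168  0.0585] [[0.426, 0.156, 0.023], [0.439, 0.169, 0.063], [0.457, 0.179, 0.069]]
(array([442.5, 165.9]), array([33.3, 19.9]), 1.82) [0.4405 0.1662 0.0644]
top tray rim 330 (array([ 473.3, -282.5]), array([147.3, 132.4]), 1.55)
side loose top 485 (array([432.1, 280.6]), array([ 58.3, 107.7]), 6.71) 0.0812 [0.4303 0.2872 0.0804]
side fixed top 378 (array([451.3,  84.1]), array([ 57.1, 106.7]), 4.36) 0.0813 [0.4496 0.0908 0.0805]
side plate 1231 (array([470.4, 236. ]), array([166.4, 429.5]), 4.5) 0.02<stdin>:8: RuntimeWarning: Mean of empty slice.
  ret = um.true_divide(
Traceback (most recent call last):
IndexError: index -1 is out of bounds for axis 0 with size 0
```

```bash
python3 - <<'E'
from h import *
c=manip.camera('top'); s=manip.camera('side')
W=cloud(c)
for nm,cc in [('top',c),('side',s)]:
    h=cv2.cvtColor(cc['pixels'],cv2.COLOR_RGB2HSV)
    Wc=cloud(cc)
    pl=(Wc[...,2]>.013)&(Wc[...,2]<.027)&(h[...,0]>70)&(h[...,0]<125)
    pl=cv2.morphologyEx(pl.astype(np.uint8),cv2.MORPH_OPEN,np.ones((2,2)))>0
    P=fit(cc,(.33,-.02),(.54,.38),.012,.027,pl); print(nm,'plate',len(P),rect(P),np.median(P[:,2]).round(4))
    # edge slopes: plate min-x/max-x per y bin
    for nm2,A in [('plate',P),('loose',fit(cc,(.35,.20),(.52,.42),.074,.09)),('fixed',fit(cc,(.35,0.0),(.52,.15),.074,.09))]:
        b=np.arange(A[:,1].min()+.004,A[:,1].max()-.004,.004); lo=[];hi=[];yy=[]
        for y in b:
            q=A[abs(A[:,1]-y)<.003,0]
            if q.size>3: yy.append(y);lo.append(q.min());hi.append(q.max())
        f1=np.polyfit(yy,lo,1);f2=np.polyfit(yy,hi,1); print('  ',nm2,'slope dx/dy deg',np.degrees(np.arctan([f1[0],f2[0]])).round(2),'x at mid',np.polyval(f1,.08).round(4),np.polyval(f2,.08).round(4),np.median(A,0).round(4))
    hh=h[(Wc[...,0]>.42)&(Wc[...,0]<.46)&(Wc[...,1]>.15)&(Wc[...,1]<.185)&(Wc[...,2]>.05)]
    print('hsv',np.median(hh,0) if len(hh) else None,len(hh))
    Q=fit(cc,(.40,.145),(.48,.195),.05,.072); print('  plug top',len(Q),rect(Q),Q.mean(0).round(4),np.percentile(Q,[2,98],axis=0).round(3).tolist())
for y in np.arange(.75,-.5,-.1):
    print(round(y,2),[ (lambda z: round(float(np.nanmax(z)),2) if z.size else -1)(W[(abs(W[...,1]-y)<.05)&(abs(W[...,0]-x)<.05)][:,2]) for x in np.arange(.35,1.0,.1)])
t=cv2.resize(c['pixels'][175:235,270:400],(780,360),interpolation=cv2.INTER_CUBIC)
k=cv2.resize(s['pixels'][165:260,280:370],(220,232),interpolation=cv2.INTER_CUBIC)
o=np.zeros((600,780,3),np.uint8);o[:360]=t;o[360:592,:220]=k
k=cv2.resize(c['pixels'],(368,230));o[360:590,240:608]=k
save(o,'close.png')
E
```

```text
top plate 1459 (array([439.1, 189.9]), array([100.4, 336.6]), 4.24) 0.0198
   plate slope dx/dy deg [-4.29 -4.3 ] x at mid 0.3985 0.4953 [0.4356 0.1983 0.0198]
   loose slope dx/dy deg [-5.57 -5.59] x at mid 0.4224 0.476 [0.4295 0.2787 0.0816]
   fixed slope dx/dy deg [-4.46 -4.28] x at mid 0.4221 0.4755 [0.4486 0.0816 0.0817]
hsv [ 18. 205. 181.] 77
  plug top 77 (array([442.6, 165.8]), array([33.7, 19.9]), 1.48) [0.4425 0.1658 0.0635] [[0.426, 0.156, 0.058], [0.459, 0.176, 0.068]]
side plate 746 (array([439.7, 198.2]), array([ 98.2, 338.3]), 4.23) 0.0197
   plate slope dx/dy deg [-4.33  2.8 ] x at mid 0.401 0.44 [0.4086 0.2778 0.0197]
   loose slope dx/dy deg [-5.1  -5.37] x at mid 0.4235 0.4776 [0.4309 0.2857 0.0814]
   fixed slope dx/dy deg [-4.62 -4.57] x at mid 0.4252 0.4777 [0.4506 0.0884 0.0816]
hsv [ 14. 150. 225.] 81
  plug top 86 (array([446. , 168.1]), array([31.5, 35.7]), 79.4) [0.4444 0.1711 0.0606] [[0.429, 0.154, 0.051], [0.461, 0.182, 0.067]]
0.75 [0.01, 0.01, 0.01, 0.01, 0.01, 0.06, 0.17]
0.65 [0.02, 0.07, 0.01, 0.01, 0.01, 0.17, 0.17]
0.55 [0.06, 0.07, 0.07, 0.03, 0.07, 0.08, 0.07]
0.45 [0.06, 0.07, 0.01, 0.06, 0.09, 0.09, 0.07]
0.35 [0.08, 0.09, 0.02, 0.1, 0.16, 0.17, 0.14]
0.25 [0.07, 0.09, 0.02, 0.03, 0.63, 0.62, 0.15]
0.15 [0.03, 0.09, 0.07, 0.01, 0.3, 0.31, 0.29]
0.05 [0.03, 0.09, 0.03, 0.07, 0.3, 0.3, 0.27]
-0.05 [0.01, 0.01, 0.01, 0.07, 0.03, 0.01, 0.01]
-0.15 [0.01, 0.01, 0.01, 0.01, 0.05, 0.05, 0.05]
-0.25 [0.04, 0.04, 0.03, 0.37, 0.36, 0.13, 0.21]
-0.35 [0.01, 0.03, 0.03, 0.47, 0.49, 0.39, 0.23]
-0.45 [0.01, 0.01, 0.1, 0.1, 0.02, 0.24, 0.22]
```

View pics/close.png

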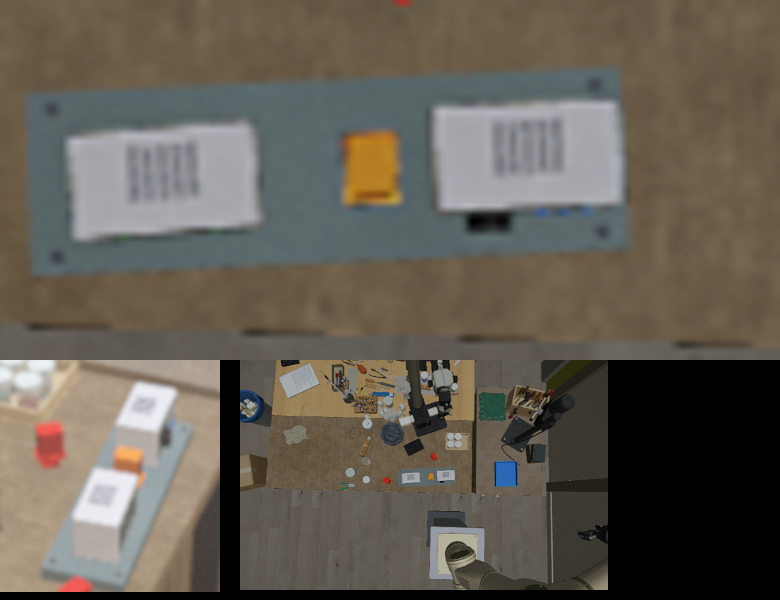

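The close crop confirms it: the orange plug at top (332,203) sits between the knobbed fixed module and the loose one, and the red ones stand outside the plate. The plug measures (0.4425, 0.166), which matches dock_face + 35 mm. Dock yaw is 4.3°. First I swing in at height.

Request:
{"method": "move_arm", "body": {
  "increments": [
    {"offset": [-0.04, 0, -0.02], "yaw": -5, "jaw": 0},
    {"offset": [-0.075, 0, -0.04], "yaw": -10, "jaw": 0},
    {"offset": [-0.11, 0, -0.06], "yaw": -15, "jaw": 0},
    {"offset": [-0.145, 0, -0.08], "yaw": -20, "jaw": 0},
    {"offset": [-0.18, 0, -0.1], "yaw": -25, "jaw": 0},
    {"offset": [-0.215, 0, -0.12], "yaw": -30, "jaw": 0},
    {"offset": [-0.25, 0, -0.14], "yaw": -35, "jaw": 0},
    {"offset": [-0.29, 0, -0.16], "yaw": -40, "jaw": 0},
    {"offset": [-0.29, 0, -0.16], "yaw": -40, "jaw": 0}
  ]
}}

```text
clock: 1.85
position: [0.4267, -0.3439, 0.2489]
ee_rot: [-0.348, 0.615, -0.615, 0.35]
ft_force: [0.0, 2.0, 0.6]
grip_width: 0.996
```

```bash
cat >> h.py <<'E'
def plan(p,ang):
    o=manip.get_obs(); R=Rn.from_quat(o['ee_rot']).as_matrix(); a=np.degrees(np.arctan2(R[1,2],R[0,2]))
    d=(ang-a+180)%360-180
    print('t',o['clock'],'pos',o['position'].round(4),'ang',a.round(2),'tilt',R[2].round(4),'F',o['ft_force'].round(1),'gw',round(float(o['grip_width']),3),'-> offset',(R.T@(np.array(p)-o['position'])).round(4),'yaw',round(-d,2))
E
python3 -c "
from h import *
plan([.4425,.166,.20],4.3)"
```

```text
t 1.85 pos [ 0.4267 -0.3439  0.2489] ang -30.89 tilt [-0.0032 -1.      0.0016] F [0.  2.  0.6] gw 0.996 -> offset [-0.4455  0.0499 -0.2483] yaw -35.19
```

Request:
{"method": "move_arm", "body": {
  "increments": [
    {"offset": [-0.034, 0, -0.019], "yaw": -3, "jaw": 0},
    {"offset": [-0.068, 0, -0.038], "yaw": -6, "jaw": 0},
    {"offset": [-0.102, 0, -0.057], "yaw": -9, "jaw": 0},
    {"offset": [-0.136, 0, -0.076], "yaw": -12, "jaw": 0},
    {"offset": [-0.17, 0, -0.095], "yaw": -15, "jaw": 0},
    {"offset": [-0.204, 0, -0.114], "yaw": -18, "jaw": 0},
    {"offset": [-0.238, 0, -0.133], "yaw": -21, "jaw": 0},
    {"offset": [-0.272, 0, -0.152], "yaw": -24, "jaw": 0},
    {"offset": [-0.306, 0, -0.171], "yaw": -27, "jaw": 0},
    {"offset": [-0.34, 0, -0.19], "yaw": -30, "jaw": 0}
  ]
}}

```text
clock: 2.68
position: [0.4379, 0.0471, 0.25]
ee_rot: [0.495, -0.503, 0.504, -0.498]
ft_force: [1.3, 0.7, 0.0]
grip_width: 1.0
```

```bash
python3 -c "
from h import *
plan([.4425,.166,.16],4.3)"
```

```text
t 2.6833 pos [0.4379 0.0471 0.25  ] ang -0.78 tilt [-0.0013 -1.      0.004 ] F [1.3 0.7 0. ] gw 1.0 -> offset [-0.1188  0.0902  0.0026] yaw -5.08
```

Request:
{"method": "move_arm", "body": {
  "increments": [
    {"offset": [-0.035, 0.015, 0.001], "yaw": -3, "jaw": 0},
    {"offset": [-0.07, 0.035, 0.002], "yaw": -5, "jaw": 0},
    {"offset": [-0.1, 0.06, 0.003], "yaw": -5, "jaw": 0},
    {"offset": [-0.119, 0.09, 0.003], "yaw": -5, "jaw": 0},
    {"offset": [-0.119, 0.09, 0.003], "yaw": -5, "jaw": 0},
    {"offset": [-0.119, 0.09, 0.003], "yaw": -5, "jaw": 0}
  ]
}}

```text
clock: 3.18
position: [0.4418, 0.1668, 0.1591]
ee_rot: [-0.518, 0.481, -0.48, 0.519]
ft_force: [0.2, -1.4, 0.2]
grip_width: 1.0
```

```bash
python3 -c "
from h import *
plan([.4425,.166,.048],4.3)
s=manip.camera('side'); c=manip.camera('top')
o=np.zeros((480,780,3),np.uint8)
o[:,:400]=cv2.resize(s['pixels'][150:270,280:380],(400,480),interpolation=cv2.INTER_CUBIC);o[:456,400:]=cv2.resize(c['pixels'][150:270,280:380],(380,456),interpolation=cv2.INTER_CUBIC);save(o,'over.png')"
```

```text
t 3.1833 pos [0.4418 0.1668 0.1591] ang 4.35 tilt [-0.0016 -1.      0.001 ] F [ 0.2 -1.4  0.2] gw 1.0 -> offset [0.001  0.1111 0.0005] yaw 0.05
```

View pics/over.png

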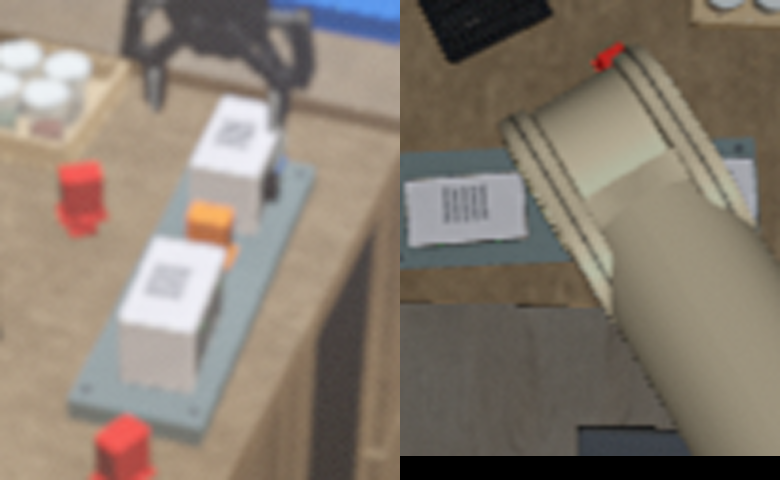

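The side view shows the open fingers above the plug, straddling it front to back, with the orange plug at side (332,205). I descend, checking the force.

Request:
{"method": "move_arm", "body": {
  "increments": [
    {"offset": [0.001, 0.03, 0.0005], "yaw": 0, "jaw": 0},
    {"offset": [0.001, 0.06, 0.0005], "yaw": 0, "jaw": 0},
    {"offset": [0.001, 0.08, 0.0005], "yaw": 0, "jaw": 0},
    {"offset": [0.001, 0.095, 0.0005], "yaw": 0, "jaw": 0},
    {"offset": [0.001, 0.105, 0.0005], "yaw": 0, "jaw": 0},
    {"offset": [0.001, 0.111, 0.0005], "yaw": 0, "jaw": 0},
    {"offset": [0.001, 0.111, 0.0005], "yaw": 0, "jaw": 0}
  ]
}}

```text
clock: 3.87
position: [0.445, 0.1639, 0.05]
ee_rot: [-0.516, 0.481, -0.483, 0.519]
ft_force: [-0.0, 1.0, 0.2]
grip_width: 1.001
```

Request:
{"method": "move_arm", "body": {
  "increments": [
    {"offset": [0, 0, 0], "yaw": 0, "jaw": 100},
    {"offset": [0, 0, 0], "yaw": 0, "jaw": 180},
    {"offset": [0, 0, 0], "yaw": 0, "jaw": 220},
    {"offset": [0, 0, 0], "yaw": 0, "jaw": 220},
    {"offset": [0, 0, 0], "yaw": 0, "jaw": 220},
    {"offset": [0, 0, 0], "yaw": 0, "jaw": 220},
    {"offset": [0, 0, 0], "yaw": 0, "jaw": 220},
    {"offset": [0, 0, 0], "yaw": 0, "jaw": 220}
  ],
  "squeeze": 50
}}

```text
clock: 4.53
position: [0.4454, 0.164, 0.0507]
ee_rot: [-0.516, 0.48, -0.483, 0.519]
ft_force: [-2.0, -1.1, 6.2]
grip_width: 0.389
```

```bash
python3 -c "
from h import *
plan([.4425,.166,.10],4.3)
s=manip.camera('side'); 
save(cv2.resize(s['pixels'][160:250,290:365],(450,540),interpolation=cv2.INTER_CUBIC),'grip.png')"
```

```text
t 4.5333 pos [0.4454 0.164  0.0507] ang 4.08 tilt [-1.0e-04 -1.0e+00  5.9e-03] F [-2.  -1.1  6.2] gw 0.389 -> offset [-0.0023 -0.0493 -0.0025] yaw -0.22
```

View pics/grip.png

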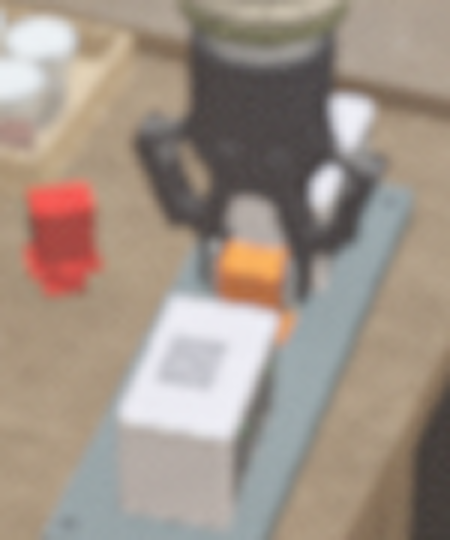

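The fingers hold the orange grip at side (332,206), with the opening at 0.389 (33 mm, as the 34 mm grip should give). Now pull straight up.

Request:
{"method": "move_arm", "body": {
  "increments": [
    {"offset": [0, -0.003, 0], "yaw": 0, "jaw": 220},
    {"offset": [0, -0.006, 0], "yaw": 0, "jaw": 220},
    {"offset": [0, -0.009, 0], "yaw": 0, "jaw": 220},
    {"offset": [0, -0.012, 0], "yaw": 0, "jaw": 220},
    {"offset": [0, -0.016, 0], "yaw": 0, "jaw": 220},
    {"offset": [0, -0.021, 0], "yaw": 0, "jaw": 220},
    {"offset": [0, -0.03, 0], "yaw": 0, "jaw": 220},
    {"offset": [0, -0.045, 0], "yaw": 0, "jaw": 220},
    {"offset": [0, -0.065, 0], "yaw": 0, "jaw": 220},
    {"offset": [0, -0.09, 0], "yaw": 0, "jaw": 220}
  ],
  "squeeze": 60
}}

```text
clock: 5.42
position: [0.4442, 0.1639, 0.1414]
ee_rot: [-0.516, 0.481, -0.483, 0.519]
ft_force: [0.7, 0.7, -0.5]
grip_width: 0.388
```

```bash
python3 -c "
from h import *
plan([.473,-.2825,.16],4.3)
s=manip.camera('side'); 
P=fit(s,(.38,.1),(.52,.24),.03,.25,orange(s)); print(len(P),np.percentile(P,[2,50,98],axis=0).round(3) if len(P) else '')
W=cloud(s); m=(W[...,0]>.5)&(W[...,0]<.75)&(W[...,1]>-.4)&(W[...,1]<-.15)&(W[...,2]>.06); print('obstacle near tray',np.nanpercentile(W[m],[0,2,50],axis=0).round(3))
h=cv2.cvtColor(s['pixels'],cv2.COLOR_RGB2HSV); Q=h[165:200,322:350].reshape(-1,3); print(Q[Q[:,1]>130][:8])
m=(cv2.inRange(h,(5,110,120),(25,255,255))>0); P=fit(s,(.38,.1),(.52,.24),.03,.25,m); print(len(P),np.percentile(P,[2,50,98],axis=0).round(3) if len(P) else '')
"
```

```text
t 5.4167 pos [0.4442 0.1639 0.1414] ang 4.1 tilt [-4.0e-04 -1.0e+00  4.5e-03] F [ 0.7  0.7 -0.5] gw 0.388 -> offset [ 0.4473 -0.0187 -0.0032] yaw -0.2
0 
obstacle near tray [[ 0.569 -0.399  0.061]
 [ 0.632 -0.371  0.16 ]
 [ 0.702 -0.33   0.386]]
[[ 13 135 202]
 [ 15 149 231]
 [ 15 143 239]
 [ 15 141 238]
 [ 15 136 234]
 [ 14 150 223]
 [ 16 155 244]
 [ 16 154 249]]
190 [[0.427 0.158 0.093]
 [0.443 0.177 0.132]
 [0.459 0.185 0.157]]
```

The plug came free: its foot is at z≈0.093 with the grip unchanged. I carry it over the fixed module to the tray.

Request:
{"method": "move_arm", "body": {
  "increments": [
    {"offset": [0, -0.03, 0], "yaw": 0, "jaw": 220},
    {"offset": [0.03, -0.04, 0], "yaw": 0, "jaw": 220},
    {"offset": [0.07, -0.04, 0], "yaw": 0, "jaw": 220},
    {"offset": [0.11, -0.04, 0], "yaw": 0, "jaw": 220},
    {"offset": [0.15, -0.04, 0], "yaw": 0, "jaw": 220},
    {"offset": [0.19, -0.04, 0], "yaw": 0, "jaw": 220},
    {"offset": [0.23, -0.04, -0.001], "yaw": 0, "jaw": 220},
    {"offset": [0.27, -0.04, -0.002], "yaw": 0, "jaw": 220},
    {"offset": [0.31, -0.04, -0.003], "yaw": 0, "jaw": 220},
    {"offset": [0.345, -0.04, -0.003], "yaw": 0, "jaw": 220}
  ]
}}

```text
clock: 6.3
position: [0.4677, -0.1819, 0.1869]
ee_rot: [-0.514, 0.479, -0.485, 0.521]
ft_force: [1.7, 0.1, -0.7]
grip_width: 0.391
```

```bash
python3 -c "
from h import *
plan([.473,-.2825,.056],4.3)"
```

```text
t 6.3 pos [ 0.4677 -0.1819  0.1869] ang 4.07 tilt [-1.000e-04 -9.999e-01  1.170e-02] F [ 1.7  0.1 -0.7] gw 0.391 -> offset [ 0.1007  0.1308 -0.0034] yaw -0.23
```

Request:
{"method": "move_arm", "body": {
  "increments": [
    {"offset": [0.035, 0, -0.001], "yaw": 0, "jaw": 220},
    {"offset": [0.07, 0, -0.003], "yaw": 0, "jaw": 220},
    {"offset": [0.1, 0.02, -0.003], "yaw": 0, "jaw": 220},
    {"offset": [0.1, 0.05, -0.003], "yaw": 0, "jaw": 220},
    {"offset": [0.1, 0.08, -0.003], "yaw": 0, "jaw": 220},
    {"offset": [0.1, 0.105, -0.003], "yaw": 0, "jaw": 220},
    {"offset": [0.1, 0.12, -0.003], "yaw": 0, "jaw": 220},
    {"offset": [0.1, 0.13, -0.003], "yaw": 0, "jaw": 220},
    {"offset": [0.1, 0.13, -0.003], "yaw": 0, "jaw": 220}
  ]
}}

```text
clock: 7.05
position: [0.4726, -0.2812, 0.0555]
ee_rot: [-0.514, 0.48, -0.484, 0.521]
ft_force: [-0.3, 0.5, -0.1]
grip_width: 0.389
```

```bash
python3 -c "
from h import *
plan([.473,-.2825,.055],4.3)"
```

```text
t 7.05 pos [ 0.4726 -0.2812  0.0555] ang 4.09 tilt [-0.0019 -0.9999  0.01  ] F [-0.3  0.5 -0.1] gw 0.389 -> offset [0.0013 0.0005 0.0003] yaw -0.21
```

Request:
{"method": "move_arm", "body": {
  "increments": [
    {"offset": [0, 0, 0], "yaw": 0, "jaw": 120},
    {"offset": [0, 0, 0], "yaw": 0, "jaw": 80},
    {"offset": [0, 0, 0], "yaw": 0, "jaw": 40},
    {"offset": [0, 0, 0], "yaw": 0, "jaw": 0},
    {"offset": [0, 0, 0], "yaw": 0, "jaw": 0},
    {"offset": [0, -0.02, 0], "yaw": 0, "jaw": 0},
    {"offset": [0, -0.05, 0], "yaw": 0, "jaw": 0},
    {"offset": [0, -0.085, 0], "yaw": 0, "jaw": 0},
    {"offset": [0, -0.12, 0], "yaw": 0, "jaw": 0},
    {"offset": [0, -0.14, 0], "yaw": 0, "jaw": 0}
  ]
}}

```text
clock: 7.88
position: [0.4723, -0.2819, 0.1999]
ee_rot: [-0.514, 0.478, -0.485, 0.521]
ft_force: [0.4, 0.3, 0.6]
grip_width: 1.002
```

Request:
{"method": "move_arm", "body": {
  "increments": [
    {"offset": [-0.035, 0, 0], "yaw": 0, "jaw": 0},
    {"offset": [-0.075, 0, 0], "yaw": 0, "jaw": 0},
    {"offset": [-0.115, 0, 0], "yaw": 0, "jaw": 0},
    {"offset": [-0.155, 0, 0], "yaw": 0, "jaw": 0},
    {"offset": [-0.195, 0, 0], "yaw": 0, "jaw": 0},
    {"offset": [-0.235, 0, 0], "yaw": 0, "jaw": 0},
    {"offset": [-0.275, 0, 0], "yaw": 0, "jaw": 0},
    {"offset": [-0.315, 0, 0], "yaw": 0, "jaw": 0},
    {"offset": [-0.355, 0, 0], "yaw": 0, "jaw": 0},
    {"offset": [-0.395, 0, 0], "yaw": 0, "jaw": 0}
  ]
}}

```text
clock: 8.72
position: [0.4436, 0.1139, 0.2001]
ee_rot: [-0.514, 0.478, -0.486, 0.521]
ft_force: [1.4, -0.3, 0.0]
grip_width: 1.0
```

```bash
python3 -c "
from h import *
plan([.4293,.279,.15],5.5)
c=manip.camera('top'); s=manip.camera('side')
for k in (c,s):
    h=cv2.cvtColor(k['pixels'],cv2.COLOR_RGB2HSV)
    P=fit(k,(.36,-.4),(.6,-.15),.0,.25,cv2.inRange(h,(5,110,120),(25,255,255))>0); print(len(P),np.percentile(P,[2,50,98],axis=0).round(3) if len(P) else '')
P=fit(s,(.35,.20),(.52,.42),.068,.095); print('loose',len(P),rect(P),P.mean(0).round(4))
save(cv2.resize(s['pixels'][125:165,335:395],(600,400)),'tray.png')"
```

```text
t 8.7167 pos [0.4436 0.1139 0.2001] ang 4.09 tilt [ 0.002  -0.9999  0.015 ] F [ 1.4 -0.3  0. ] gw 1.0 -> offset [-0.1658  0.0497 -0.0032] yaw -1.41
86 [[ 0.453 -0.286  0.021]
 [ 0.471 -0.273  0.065]
 [ 0.486 -0.264  0.07 ]]
95 [[ 0.456 -0.287  0.012]
 [ 0.469 -0.269  0.051]
 [ 0.483 -0.258  0.07 ]]
loose 486 (array([432. , 279.4]), array([ 58.9, 109.4]), 6.21) [0.4302 0.2872 0.0804]
```

The plug stands upright in the tray (x≈0.471, y≈-0.27, top at z 0.07), and the loose module has not moved. Next I go above the module.

Request:
{"method": "move_arm", "body": {
  "increments": [
    {"offset": [-0.04, 0.01, -0.001], "yaw": -0.5, "jaw": 0},
    {"offset": [-0.08, 0.025, -0.002], "yaw": -1, "jaw": 0},
    {"offset": [-0.12, 0.04, -0.003], "yaw": -1.4, "jaw": 0},
    {"offset": [-0.15, 0.05, -0.003], "yaw": -1.4, "jaw": 0},
    {"offset": [-0.166, 0.05, -0.003], "yaw": -1.4, "jaw": 0},
    {"offset": [-0.166, 0.05, -0.003], "yaw": -1.4, "jaw": 0},
    {"offset": [-0.166, 0.05, -0.003], "yaw": -1.4, "jaw": 0},
    {"offset": [-0.166, 0.05, -0.003], "yaw": -1.4, "jaw": 0}
  ]
}}

```text
clock: 9.48
position: [0.4279, 0.283, 0.1506]
ee_rot: [-0.521, 0.469, -0.477, 0.529]
ft_force: [0.2, -0.4, 0.2]
grip_width: 1.0
```

```bash
python3 -c "
from h import *
plan([.4305,.279,.050],5.5)
o=manip.get_obs();print(o['joint_pos'].round(3),Rn.from_quat(o['ee_rot']).as_matrix().round(4).tolist())"
```

```text
t 9.4833 pos [0.4279 0.283  0.1506] ang 5.96 tilt [ 7.000e-04 -9.999e-01  1.580e-02] F [ 0.2 -0.4  0.2] gw 1.0 -> offset [0.0042 0.1006 0.0005] yaw 0.46
[ 0.187  0.298 -0.979  1.846  0.284  1.129 -0.788] [[0.1039, 0.0157, 0.9945], [-0.9946, 0.001, 0.1039], [0.0007, -0.9999, 0.0158]]
```

Request:
{"method": "move_arm", "body": {
  "increments": [
    {"offset": [0.004, 0.025, 0.0005], "yaw": 0.5, "jaw": 0},
    {"offset": [0.004, 0.055, 0.0005], "yaw": 0.5, "jaw": 0},
    {"offset": [0.004, 0.08, 0.0005], "yaw": 0.5, "jaw": 0},
    {"offset": [0.004, 0.093, 0.0005], "yaw": 0.5, "jaw": 0},
    {"offset": [0.004, 0.1, 0.0005], "yaw": 0.5, "jaw": 0},
    {"offset": [0.004, 0.1, 0.0005], "yaw": 0.5, "jaw": 0},
    {"offset": [0.004, 0.1, 0.0005], "yaw": 0.5, "jaw": 0}
  ]
}}

```text
clock: 10.07
position: [0.4311, 0.2792, 0.0516]
ee_rot: [-0.519, 0.472, -0.48, 0.527]
ft_force: [-0.1, 0.5, 0.5]
grip_width: 1.003
```

Request:
{"method": "move_arm", "body": {
  "increments": [
    {"offset": [0, 0, 0], "yaw": 0, "jaw": 60},
    {"offset": [0, 0, 0], "yaw": 0, "jaw": 100},
    {"offset": [0, 0, 0], "yaw": 0, "jaw": 140},
    {"offset": [0, 0, 0], "yaw": 0, "jaw": 140},
    {"offset": [0, 0, 0], "yaw": 0, "jaw": 140},
    {"offset": [0, 0, 0], "yaw": 0, "jaw": 140}
  ],
  "squeeze": 30
}}

```text
clock: 10.57
position: [0.4319, 0.2796, 0.053]
ee_rot: [-0.518, 0.471, -0.48, 0.528]
ft_force: [-1.1, -2.0, 8.2]
grip_width: 0.656
```

```bash
python3 -c "
from h import *
plan([.4413,.1812,.050],4.3)
s=manip.camera('side')
for lo,hi,n in [((.35,.20),(.52,.42),'loose'),((.35,0),(.52,.15),'fixed')]:
    P=fit(s,lo,hi,.074,.088); print(n,len(P),rect(P),P.mean(0).round(4))"
```

```text
t 10.5667 pos [0.4319 0.2796 0.053 ] ang 5.43 tilt [ 1.000e-04 -9.998e-01  1.880e-02] F [-1.1 -2.   8.2] gw 0.656 -> offset [ 0.0988  0.003  -0.    ] yaw 1.13
loose 361 (array([430.6, 295.8]), array([87.8, 99.2]), 81.2) [0.4302 0.2979 0.0816]
fixed 196 (array([441.2,  84.4]), array([ 37.7, 109.2]), 6.55) [0.4385 0.0828 0.0811]
```

Request:
{"method": "move_arm", "body": {
  "increments": [
    {"offset": [0.015, 0, 0.0005], "yaw": 0.3, "jaw": 140},
    {"offset": [0.03, 0, 0.001], "yaw": 0.6, "jaw": 140},
    {"offset": [0.045, 0, 0.0015], "yaw": 0.9, "jaw": 140},
    {"offset": [0.06, 0, 0.002], "yaw": 1.1, "jaw": 140},
    {"offset": [0.075, 0, 0.0025], "yaw": 1.1, "jaw": 140},
    {"offset": [0.085, 0, 0.0025], "yaw": 1.1, "jaw": 140},
    {"offset": [0.09, 0, 0.0025], "yaw": 1.1, "jaw": 140},
    {"offset": [0.09, 0, 0.0025], "yaw": 1.1, "jaw": 140},
    {"offset": [0.09, 0, 0.0025], "yaw": 1.1, "jaw": 140}
  ]
}}

```text
clock: 11.37
position: [0.4429, 0.1906, 0.0533]
ee_rot: [-0.513, 0.476, -0.485, 0.524]
ft_force: [-0.9, 0.4, -2.5]
grip_width: 0.653
```

```bash
python3 -c "
from h import *
plan([.4439,.1821,.053],4.3)"
```

```text
t 11.3667 pos [0.4429 0.1906 0.0533] ang 4.33 tilt [-5.000e-04 -9.998e-01  1.910e-02] F [-0.9  0.4 -2.5] gw 0.653 -> offset [0.0086 0.0003 0.0003] yaw 0.03
```

Request:
{"method": "move_arm", "body": {
  "increments": [
    {"offset": [0.003, 0, 0.0003], "yaw": 0, "jaw": 140},
    {"offset": [0.006, 0, 0.0003], "yaw": 0, "jaw": 140},
    {"offset": [0.008, 0, 0.0003], "yaw": 0, "jaw": 140},
    {"offset": [0.009, 0, 0.0003], "yaw": 0, "jaw": 140},
    {"offset": [0.01, 0, 0.0003], "yaw": 0, "jaw": 140},
    {"offset": [0.01, 0, 0.0003], "yaw": 0, "jaw": 140}
  ]
}}

```text
clock: 11.87
position: [0.4438, 0.1821, 0.0534]
ee_rot: [-0.513, 0.477, -0.484, 0.524]
ft_force: [0.2, 5.1, -5.9]
grip_width: 0.654
```

```bash
python3 -c "
from h import *
plan([.4439,.1821,.053],4.3)"
```

```text
t 11.8667 pos [0.4438 0.1821 0.0534] ang 4.38 tilt [-0.0027 -0.9998  0.0195] F [ 0.2  5.1 -5.9] gw 0.654 -> offset [-0.      0.0004  0.0001] yaw 0.08
```

Request:
{"method": "move_arm", "body": {
  "increments": [
    {"offset": [0.001, 0, 0], "yaw": 0, "jaw": 140},
    {"offset": [0.002, 0, 0], "yaw": 0, "jaw": 140},
    {"offset": [0.003, 0, 0], "yaw": 0, "jaw": 140},
    {"offset": [0.003, 0, 0], "yaw": 0, "jaw": 140}
  ]
}}

```text
clock: 12.2
position: [0.444, 0.1819, 0.0538]
ee_rot: [-0.512, 0.477, -0.483, 0.526]
ft_force: [-0.2, 13.1, -8.0]
grip_width: 0.651
```

```bash
python3 -c "
from h import *
plan([.4439,.1821,.053],4.3)"
```

```text
t 12.2 pos [0.444  0.1819 0.0538] ang 4.47 tilt [-0.0071 -0.9998  0.021 ] F [-0.2 13.1 -8. ] gw 0.651 -> offset [-0.0002  0.0008 -0.0001] yaw 0.17
```

Contact: 13 N along y with no further travel, at the predicted y. Release and lift clear.

Request:
{"method": "move_arm", "body": {
  "increments": [
    {"offset": [0, 0.0005, 0], "yaw": 0, "jaw": 130},
    {"offset": [0, 0.0005, 0], "yaw": 0, "jaw": 100},
    {"offset": [0, 0.0005, 0], "yaw": 0, "jaw": 50},
    {"offset": [0, 0.0005, 0], "yaw": 0, "jaw": 0},
    {"offset": [0, 0.0005, 0], "yaw": 0, "jaw": 0},
    {"offset": [0, -0.02, 0], "yaw": 0, "jaw": 0},
    {"offset": [0, -0.05, 0], "yaw": 0, "jaw": 0},
    {"offset": [0, -0.09, 0], "yaw": 0, "jaw": 0},
    {"offset": [0, -0.12, 0], "yaw": 0, "jaw": 0},
    {"offset": [0, -0.15, 0], "yaw": 0, "jaw": 0}
  ]
}}

```text
clock: 13.03
position: [0.4408, 0.1806, 0.2056]
ee_rot: [-0.512, 0.477, -0.483, 0.526]
ft_force: [0.2, -1.0, -0.9]
grip_width: 0.997
```

Request:
{"method": "move_arm", "body": {
  "increments": [
    {"offset": [0.04, 0, 0], "yaw": 0, "jaw": 0},
    {"offset": [0.08, 0, 0], "yaw": 0, "jaw": 0},
    {"offset": [0.12, 0, 0], "yaw": 0, "jaw": 0},
    {"offset": [0.16, 0, 0], "yaw": 0, "jaw": 0},
    {"offset": [0.2, 0, 0], "yaw": 0, "jaw": 0},
    {"offset": [0.24, 0, 0], "yaw": 0, "jaw": 0},
    {"offset": [0.28, 0, 0], "yaw": 0, "jaw": 0},
    {"offset": [0.32, 0, 0], "yaw": 0, "jaw": 0},
    {"offset": [0.36, 0, 0], "yaw": 0, "jaw": 0},
    {"offset": [0.36, 0, 0], "yaw": 0, "jaw": 0}
  ]
}}

```text
clock: 13.87
position: [0.4677, -0.1871, 0.2026]
ee_rot: [-0.51, 0.479, -0.486, 0.523]
ft_force: [-0.3, 0.1, -1.2]
grip_width: 1.005
```

```bash
python3 - <<'E'
from h import *
plan([.4439,.1821,.053],4.3)
c=manip.camera('top'); s=manip.camera('side')
th=np.radians(4.3); M=np.array([[np.cos(th),np.sin(th)],[-np.sin(th),np.cos(th)]])
for n,k in (('top',c),('side',s)):
    P=fit(k,(.35,0),(.52,.28),.074,.09); print(n,len(P),rect(P),np.percentile(P[:,2],[2,50,98]).round(4))
    D=(P[:,:2]-[.445,.1314])@M.T*1000
    for a,b in ((-95,-5),(5,95)):
        q=D[(D[:,1]>a)&(D[:,1]<b)]; yy=np.arange(a,b,6.); lo=[];hi=[];yc=[]
        for y in yy:
            r=q[abs(q[:,1]-y)<5,0]
            if r.size>3: lo.append(r.min());hi.append(r.max());yc.append(y)
        print('  ',(a,b),'front',np.mean(lo).round(2),'back',np.mean(hi).round(2),'slopes deg',np.degrees([np.polyfit(yc,lo,1)[0],np.polyfit(yc,hi,1)[0]]).round(2),'z',np.median(P[(D[:,1]>a)&(D[:,1]<b),2]).round(4))
    print('   y extent',np.percentile(D[:,1],[0.5,99.5]).round(1))
o=np.zeros((600,780,3),np.uint8)
o[:300]=cv2.resize(c['pixels'][175:235,260:416],(780,300),interpolation=cv2.INTER_CUBIC)
o[300:,:300]=cv2.resize(s['pixels'][165:255,285:375],(300,300),interpolation=cv2.INTER_CUBIC)
o[300:,320:]=cv2.resize(s['pixels'][110:350,230:414],(460,300),interpolation=cv2.INTER_CUBIC)
save(o,'fin.png')
E
```

```text
t 13.8667 pos [ 0.4677 -0.1871  0.2026] ang 3.91 tilt [-0.0051 -0.9998  0.0209] F [-0.3  0.1 -1.2] gw 1.005 -> offset [-0.3692  0.1514 -0.0017] yaw -0.39
top 1052 (array([445.5, 131.3]), array([ 57. , 201.1]), 4.31) [0.0768 0.0819 0.0871]
   (-95, -5) front -26.73 back 26.76 slopes deg [-0.41  0.05] z 0.082
   (5, 95) front -26.55 back 27.53 slopes deg [-1.32 -0.33] z 0.0818
   y extent [-98.9  99.5]
side 698 (array([448. , 132.4]), array([ 58.3, 209.7]), 4.51) [0.0754 0.0814 0.0866]
   (-95, -5) front -24.59 back 30.21 slopes deg [-2.44 -0.57] z 0.0818
   (5, 95) front -24.2 back 30.75 slopes deg [-1.15 -1.33] z 0.0814
   y extent [-99.1 104.1]
```

View pics/fin.png

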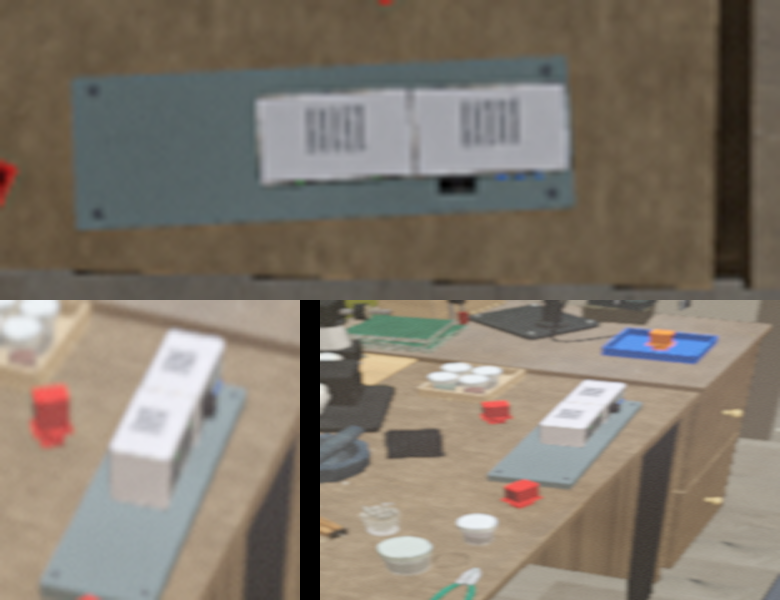

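The final view shows the modules side by side with front edges in line (seam at top (342,203)), the plug in the tray and the bystanders in place. There is a thin seam line, so I do one averaged check of seam width and yaw.

```bash
python3 - <<'E'
from h import *
cs=[manip.camera('top') for _ in range(10)]; c=cs[0]
G=np.mean([k['pixels'].astype(float).mean(-1) for k in cs],0).astype(np.float32)
th=np.radians(4.3); ex=np.array([np.cos(th),np.sin(th),0]); ey=np.array([-np.sin(th),np.cos(th),0]); F=np.array([.445,.1314,.082])
def samp(xs,ys):
    P=F+xs[:,None,None]*ex/1000+ys[None,:,None]*ey/1000
    q=(P@c['R'].T+c['t'])@c['intrinsics'].T; q=q[...,:2]/q[...,2:]
    return cv2.remap(G,q[...,0].astype(np.float32),q[...,1].astype(np.float32),cv2.INTER_LINEAR)
ys=np.arange(-8,8.1,.5)
for lo,hi in ((-22,-10),(-6,6),(10,22)):
    p=samp(np.arange(lo,hi,1.),ys).mean(0); w=np.median(np.r_[p[:8],p[-8:]]); d=w-p; d[d<3]=0
    print('seam x',lo,hi,'white',w.round(0),'min',p.min().round(0),'at y',ys[p.argmin()],'dark-equiv mm vs 40:',(d.sum()*.5/(w-40)).round(2))
# subpixel front/back edges by max gradient, per strip
xs=np.arange(-38,38.1,.25)
for nm,a,b in (('fixed',-92,-8),('loose',8,92)):
    yy=np.arange(a,b,4.); S=cv2.GaussianBlur(samp(xs,yy),(1,13),2); g=np.gradient(S,axis=0)
    for e,sl,sg in (('front',xs<-20,1),('back',xs>20,-1)):
        gg=np.clip(sg*g[sl],0,None)**2; pos=(gg*xs[sl][:,None]).sum(0)/gg.sum(0)
        f=np.polyfit(yy,pos,1); r=pos-np.polyval(f,yy); k=abs(r)<1.5; f=np.polyfit(yy[k],pos[k],1)
        print(nm,e,'x mean',np.polyval(f,(a+b)/2).round(2),'at joint',np.polyval(f,0).round(2),'slope',np.degrees(f[0]).round(2),'rms',r.std().round(2))
W=np.nanmean([np.where(k['depth'][...,None]>0,cloud(k),np.nan) for k in cs],0)
m=(W[...,2]>.074)&(W[...,2]<.09)&(W[...,1]<.29)&(W[...,1]>.02)&(W[...,0]<.52)
print(rect(W[m]))
E
```

```text
seam x -22 -10 white 169.0 min 141.0 at y 0.0 dark-equiv mm vs 40: 1.37
seam x -6 6 white 166.0 min 153.0 at y -1.0 dark-equiv mm vs 40: 0.59
seam x 10 22 white 165.0 min 153.0 at y 4.0 dark-equiv mm vs 40: 0.57
fixed front x mean -27.69 at joint -28.29 slope -0.69 rms 0.69
fixed back x mean 28.3 at joint 27.8 slope -0.58 rms 0.44
loose front x mean -26.86 at joint -26.45 slope -0.47 rms 0.58
loose back x mean 28.93 at joint 29.53 slope -0.69 rms 0.55
(array([238.3, 126.2]), array([474.1, 199.1]), 1.54)
```

```bash
cat > m.py <<'E'
from h import *
cs=[manip.camera('top') for _ in range(10)]; c=cs[0]
G=np.mean([k['pixels'].astype(float) for k in cs],0).astype(np.float32)
th=np.radians(4.3); ex=np.array([np.cos(th),np.sin(th),0]); ey=np.array([-np.sin(th),np.cos(th),0])
def edge(nm,z,y0,y1,x0,sg,ch):
    xs=np.arange(x0-8,x0+8.1,.25); yy=np.arange(y0,y1,2.); F=np.array([.445,.1314,z])
    P=F+xs[:,None,None]*ex/1000+yy[None,:,None]*ey/1000
    q=(P@c['R'].T+c['t'])@c['intrinsics'].T; q=(q[...,:2]/q[...,2:]).astype(np.float32)
    S=cv2.remap(np.ascontiguousarray(ch),q[...,0],q[...,1],cv2.INTER_CUBIC); g=np.clip(sg*np.gradient(S,axis=0),0,None)**2
    pos=(g*xs[:,None]).sum(0)/g.sum(0)
    k=np.ones(len(yy),bool)
    for _ in range(3): f=np.polyfit(yy[k],pos[k],1); r=pos-np.polyval(f,yy); k=abs(r)<2*r[k].std()+.05
    print(nm,'mean',np.polyval(f,(y0+y1)/2).round(2),'at0',f[1].round(2),'deg',np.degrees(f[0]).round(2),'rms',r[k].std().round(2)); return f
gr=G.mean(-1); bl=G[...,2]-G[...,0]
edge('plate front',.02,-90,220,-52,1,bl); edge('plate back',.02,-90,220,52,-1,bl)
E
cat > m2.py <<'E'
from m import *
for ch,n in ((gr,'grey'),(G[...,0],'red')):
    for a,b,w in ((-94,-6,'fixed'),(6,94,'loose')):
        edge(n+' '+w+' front',.082,a,b,-28,1,ch); edge(n+' '+w+' back',.082,a,b,28,-1,ch)
ref=cs and np.mean([np.where(k['depth']>0,k['depth'],np.nan) for k in cs],0)
E
python3 m2.py
```

```text
plate front mean -51.66 at0 -51.7 deg 0.03 rms 0.21
plate back mean 52.84 at0 52.74 deg 0.09 rms 0.27
grey fixed front mean -27.64 at0 -28.13 deg -0.55 rms 0.7
grey fixed back mean 28.33 at0 27.82 deg -0.59 rms 0.42
grey loose front mean -26.84 at0 -26.43 deg -0.46 rms 0.57
grey loose back mean 28.89 at0 29.51 deg -0.71 rms 0.56
red fixed front mean -27.86 at0 -28.23 deg -0.42 rms 0.53
red fixed back mean 28.52 at0 28.11 deg -0.48 rms 0.39
red loose front mean -26.94 at0 -26.52 deg -0.49 rms 0.56
red loose back mean 29.08 at0 29.63 deg -0.63 rms 0.52
```

```bash
python3 - <<'E' | grep -v plate
from m import *
import m
m.ex,m.ey=ey,ex   # swap roles: search along dock y, strips along dock x
for ch,n in ((gr,'grey'),(G[...,0],'red')):
    a=edge(n+' fixed far end',.082,-24,24,-100,1,ch); b=edge(n+' loose far end',.082,-24,24,100,-1,ch)
    print(n,'total length',round(b[1]-a[1],2))
P=fit(cs[0],(.36,-.4),(.6,-.15),.035,.25,cv2.inRange(cv2.cvtColor(cs[0]['pixels'],cv2.COLOR_RGB2HSV),(5,110,120),(25,255,255))>0); print('plug',len(P),P.mean(0).round(3) if len(P) else 'hidden by arm')
plan([.4345,.29,.2],4.3)
E
```

```text
grey fixed far end mean -99.45 at0 -99.45 deg -0.81 rms 0.37
grey loose far end mean 102.3 at0 102.3 deg 2.96 rms 0.32
grey total length 201.75
red fixed far end mean -98.75 at0 -98.75 deg 0.31 rms 0.45
red loose far end mean 102.53 at0 102.53 deg 2.95 rms 0.3
red total length 201.28
plug 0 hidden by arm
t 15.4667 pos [ 0.469  -0.1783  0.2031] ang 4.49 tilt [-0.0068 -0.9997  0.0217] F [ 0.1 -0.1 -0.1] gw 1.004 -> offset [-0.4695  0.0064  0.0021] yaw 0.19
```

The measured total length is 201.3–201.8 mm against 200, so a gap of about 1 mm is possible. I'll nudge the loose module's far end along the dock axis with the shut fingers.

Request:
{"method": "move_arm", "body": {
  "increments": [
    {"offset": [-0.04, 0, 0], "yaw": 0, "jaw": 100},
    {"offset": [-0.08, 0, 0], "yaw": 0, "jaw": 255},
    {"offset": [-0.12, 0, 0], "yaw": 0, "jaw": 255},
    {"offset": [-0.16, 0, 0], "yaw": 0, "jaw": 255},
    {"offset": [-0.2, 0, 0.001], "yaw": 0, "jaw": 255},
    {"offset": [-0.24, 0, 0.001], "yaw": 0, "jaw": 255},
    {"offset": [-0.28, 0, 0.002], "yaw": 0, "jaw": 255},
    {"offset": [-0.32, 0, 0.002], "yaw": 0, "jaw": 255},
    {"offset": [-0.36, 0, 0.002], "yaw": 0, "jaw": 255},
    {"offset": [-0.4, 0, 0.002], "yaw": 0, "jaw": 255}
  ]
}}

```text
clock: 16.3
position: [0.4394, 0.2223, 0.2063]
ee_rot: [-0.511, 0.476, -0.484, 0.527]
ft_force: [0.7, 0.6, -0.1]
grip_width: 0.002
```

```bash
python3 -c "
from h import *
plan([.4375,.267,.2],4.3)
plan([.4375,.267,.048],4.3)"
```

```text
t 16.3 pos [0.4394 0.2223 0.2063] ang 4.44 tilt [-0.0064 -0.9997  0.023 ] F [ 0.7  0.6 -0.1] gw 0.002 -> offset [-0.0446  0.0066  0.0015] yaw 0.14
t 16.3 pos [0.4394 0.2223 0.2063] ang 4.44 tilt [-0.0064 -0.9997  0.023 ] F [ 0.7  0.6 -0.1] gw 0.002 -> offset [-0.0437  0.1586 -0.002 ] yaw 0.14
```

Request:
{"method": "move_arm", "body": {
  "increments": [
    {"offset": [-0.03, 0, 0.001], "yaw": 0, "jaw": 255},
    {"offset": [-0.044, 0.01, 0.001], "yaw": 0, "jaw": 255},
    {"offset": [-0.044, 0.04, 0], "yaw": 0, "jaw": 255},
    {"offset": [-0.044, 0.075, 0], "yaw": 0, "jaw": 255},
    {"offset": [-0.044, 0.11, -0.001], "yaw": 0, "jaw": 255},
    {"offset": [-0.044, 0.135, -0.002], "yaw": 0, "jaw": 255},
    {"offset": [-0.044, 0.15, -0.002], "yaw": 0, "jaw": 255},
    {"offset": [-0.044, 0.158, -0.002], "yaw": 0, "jaw": 255},
    {"offset": [-0.044, 0.158, -0.002], "yaw": 0, "jaw": 255}
  ]
}}

```text
clock: 17.05
position: [0.4368, 0.267, 0.0472]
ee_rot: [-0.512, 0.477, -0.484, 0.526]
ft_force: [-0.0, -0.4, 0.3]
grip_width: 0.001
```

```bash
python3 -c "
from h import *
plan([.4394,.2421,.048],4.3)"
```

```text
t 17.05 pos [0.4368 0.267  0.0472] ang 4.45 tilt [-0.0059 -0.9998  0.0206] F [-0.  -0.4  0.3] gw 0.001 -> offset [ 0.025  -0.0009  0.0007] yaw 0.15
```

Request:
{"method": "move_arm", "body": {
  "increments": [
    {"offset": [0.01, -0.001, 0.0005], "yaw": 0, "jaw": 255},
    {"offset": [0.018, -0.001, 0.0005], "yaw": 0, "jaw": 255},
    {"offset": [0.021, -0.001, 0.0005], "yaw": 0, "jaw": 255},
    {"offset": [0.023, -0.001, 0.0005], "yaw": 0, "jaw": 255},
    {"offset": [0.024, -0.001, 0.0005], "yaw": 0, "jaw": 255},
    {"offset": [0.024, -0.001, 0.0005], "yaw": 0, "jaw": 255}
  ]
}}

```text
clock: 17.55
position: [0.4401, 0.2467, 0.0504]
ee_rot: [-0.51, 0.477, -0.483, 0.529]
ft_force: [1.2, 15.6, -1.8]
grip_width: -0.001
```

Request:
{"method": "move_arm", "body": {
  "increments": [
    {"offset": [0.001, 0, 0], "yaw": 0, "jaw": 255},
    {"offset": [0.002, 0, 0], "yaw": 0, "jaw": 255},
    {"offset": [0.002, 0, 0], "yaw": 0, "jaw": 255}
  ]
}}

```text
clock: 17.8
position: [0.4413, 0.2469, 0.0523]
ee_rot: [-0.508, 0.477, -0.482, 0.531]
ft_force: [0.8, 11.7, -0.4]
grip_width: 0.002
```

It resisted firmly at 12–16 N without moving. Sliding friction could give only about 3 N, so the faces are in contact. Back off, lift, and move clear.

Request:
{"method": "move_arm", "body": {
  "increments": [
    {"offset": [-0.01, 0, 0], "yaw": 0, "jaw": 255},
    {"offset": [-0.025, 0, 0], "yaw": 0, "jaw": 255},
    {"offset": [-0.025, -0.03, 0], "yaw": 0, "jaw": 255},
    {"offset": [-0.025, -0.07, 0], "yaw": 0, "jaw": 255},
    {"offset": [-0.025, -0.11, 0], "yaw": 0, "jaw": 255},
    {"offset": [-0.025, -0.15, 0], "yaw": 0, "jaw": 255},
    {"offset": [0.01, -0.16, 0], "yaw": 0, "jaw": 255},
    {"offset": [0.05, -0.16, 0], "yaw": 0, "jaw": 255},
    {"offset": [0.09, -0.16, 0], "yaw": 0, "jaw": 255},
    {"offset": [0.13, -0.16, 0], "yaw": 0, "jaw": 255}
  ]
}}

```text
clock: 18.63
position: [0.4473, 0.1122, 0.211]
ee_rot: [-0.507, 0.476, -0.483, 0.531]
ft_force: [1.9, -0.8, -0.6]
grip_width: 0.001
```

Request:
{"method": "move_arm", "body": {
  "increments": [
    {"offset": [0.04, 0, 0], "yaw": 0, "jaw": 255},
    {"offset": [0.08, 0, 0], "yaw": 0, "jaw": 255},
    {"offset": [0.12, 0, 0], "yaw": 0, "jaw": 255},
    {"offset": [0.16, 0, 0], "yaw": 0, "jaw": 255},
    {"offset": [0.2, 0, 0], "yaw": 0, "jaw": 255},
    {"offset": [0.24, 0, 0], "yaw": 0, "jaw": 255},
    {"offset": [0.27, 0, 0], "yaw": 0, "jaw": 255},
    {"offset": [0.27, 0, 0], "yaw": 0, "jaw": 255},
    {"offset": [0.27, 0, 0], "yaw": 0, "jaw": 255}
  ]
}}

```text
clock: 19.38
position: [0.4684, -0.1587, 0.2071]
ee_rot: [-0.506, 0.477, -0.484, 0.53]
ft_force: [-0.3, 0.7, 0.3]
grip_width: -0.001
```

```bash
python3 - <<'E'
from m2 import *
import m
plan([.45,-.1,.2],4.3)
m.ex,m.ey=ey,ex
for ch,n in ((gr,'grey'),(G[...,0],'red')):
    a=edge(n+' fixed far end',.082,-24,24,-100,1,ch); b=edge(n+' loose far end',.082,-24,24,100,-1,ch); print(n,'total',round(b[1]-a[1],2))
s=manip.camera('side'); h=cv2.cvtColor(s['pixels'],cv2.COLOR_RGB2HSV)
P=fit(s,(.36,-.4),(.6,-.15),.0,.25,cv2.inRange(h,(5,110,120),(25,255,255))>0); print('plug',len(P),P.mean(0).round(3))
o=np.zeros((600,780,3),np.uint8)
o[:300]=cv2.resize(cs[0]['pixels'][175:235,260:416],(780,300),interpolation=cv2.INTER_CUBIC)
o[300:,:300]=cv2.resize(s['pixels'][165:255,285:375],(300,300),interpolation=cv2.INTER_CUBIC)
o[300:,320:]=cv2.resize(s['pixels'][110:350,230:414],(460,300),interpolation=cv2.INTER_CUBIC)
save(o,'fin2.png')
E
```

```text
plate front mean -51.67 at0 -51.7 deg 0.03 rms 0.21
plate back mean 52.83 at0 52.74 deg 0.09 rms 0.28
grey fixed front mean -27.64 at0 -28.13 deg -0.55 rms 0.7
grey fixed back mean 28.34 at0 27.82 deg -0.59 rms 0.42
grey loose front mean -26.68 at0 -26.48 deg -0.23 rms 0.56
grey loose back mean 29.02 at0 29.23 deg -0.24 rms 0.57
red fixed front mean -27.86 at0 -28.23 deg -0.42 rms 0.53
red fixed back mean 28.52 at0 28.1 deg -0.48 rms 0.39
red loose front mean -26.78 at0 -26.62 deg -0.17 rms 0.55
red loose back mean 29.2 at0 29.47 deg -0.31 rms 0.53
t 19.8833 pos [ 0.4688 -0.1565  0.2069] ang 4.58 tilt [-0.0153 -0.9994  0.0317] F [-0.7 -0.4 -0. ] gw -0.001 -> offset [-0.0578  0.0073 -0.0145] yaw 0.28
grey fixed far end mean -99.44 at0 -99.44 deg -0.76 rms 0.38
grey loose far end mean 101.63 at0 101.63 deg 1.47 rms 0.38
grey total 201.07
red fixed far end mean -98.73 at0 -98.73 deg 0.35 rms 0.46
red loose far end mean 101.91 at0 101.91 deg 1.96 rms 0.39
red total 200.64
plug 105 [ 0.47  -0.27   0.045]
```

View pics/fin2.png

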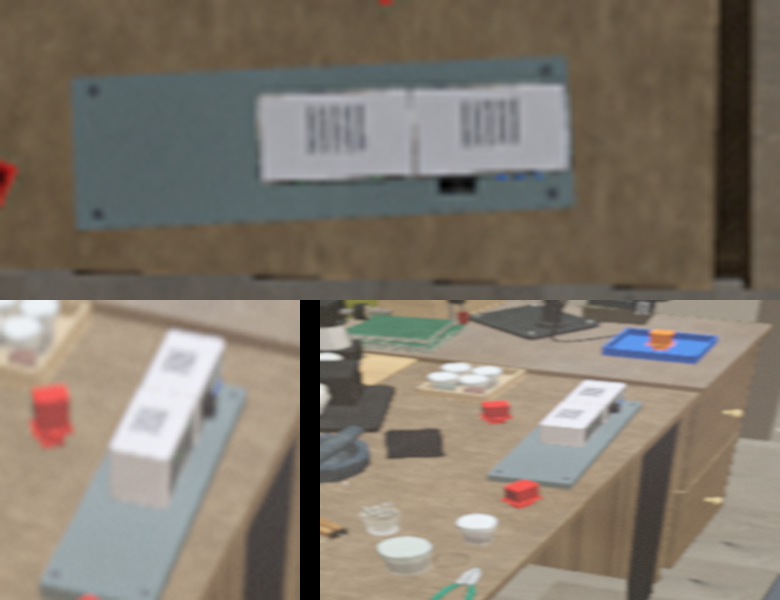

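The seam is now fainter, the total length is 200.6–201.1 mm, the plug is upright in the tray, and the bystanders are where they were. Handing in.

```bash
python3 -c "
from workcell import manip
print(manip.hand_in())"
```

```text
the job is handed in; nothing more can be done
None
```

The orange plug is out of its socket and standing upright in the blue tray, and the loose module is up against the fixed one. I handed the job in at about 20 s of the 58 s allowed, with the arm clear of everything.

- **Plug:** I pulled it straight up, carried it over the fixed module and set it down in the tray.
- **Module:** I gripped it across its depth, slid it along the plate until it met the fixed one at 13 N, and let go. The camera then suggested a gap of about 1 mm, so I nudged its far end with the shut fingers. It moved about 0.6 mm and then held against 12–16 N.
- **Gap:** the last check gave a total length of 200.6–201.1 mm against 200 mm. That is within the roughly 1 mm camera error, but a faint seam line still shows.
- **Front faces:** the loose module's front measures about 0.9 mm further back than the fixed one's. I left that as it was.
- **Alignment:** the two modules' long edges agree to about 0.3°. The loose module's end edge read 1.5–2° off. I put that down to pixel steps on so short an edge, but I did not settle it.
- **Bystanders:** the last picture shows the jars and the cup where they were; I did not measure them again.

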